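# Open the ratchet bar clamp

### The job

The glue on the hardwood block has set, so open the ratchet clamp it lies in: press the red release paddle of the sliding orange jaw fully down, then push that jaw back along its bar, away from the block, until it stands at the end stop. Do it with the fingertips only, without gripping or forcing anything, leave the block lying where it is, do not knock the other things about, and finish with the hand clear.

Things in the scene. Friction and masses are not known exactly. Their poses are not given: they have to be found in the camera images.
- clamp: Clamping board fixed to the bench, plywood, local x -170 to 170, y -80 to 60, 15 mm thick; origin on its underside, z up. Local +x points to the robot's left within 25 degrees, +y to the robot. A toothed bar runs along x at y = 35 (tops of the teeth 41 mm up). Black fixed jaw at the -x end, 60 mm high, face at x = -122. The orange sliding jaw runs on the bar between it and the end stop.
- jaw (a joint): Slide of the orange jaw along the board's local +x, m; its front face (towards the block) is at board x = -0.062 + this value. 0.004 to 0.035 at the start, 0.13 at the end stop (end of travel). Locked, it has up to 6 mm of play and cannot be pushed back; released, it slides with about 3 N of friction and stays where it is left.
- release (a joint): Tilt of the red release paddle, in rad: about 0 locked (paddle level), 0.32 fully pressed (its stop). It needs about 4 N on the pad, has no return spring and stays where it is left; below about 0.2 it may still bite.
- jaw_push (a point): Point on the front face of the orange head of the sliding jaw, 80 mm above the bench, axes as the board's. The head is 20 mm thick (from here to local +x), spans board y -61 to 13 (this point: y = -30) and its top is 100 mm above the bench, so its upper 45 mm stand free above the block. Push here to local +x.
- release_pad (a point): Centre of the top of the red paddle (44 mm along local x, 30 along y, 8 thick), 78 mm above the bench when locked. It moves with the jaw and overhangs its front: board y = 35, 24 mm ahead of the front face (to local -x). Pressed straight down it sinks about 19 mm to its stop. Its axes tilt with the paddle.
- bar_stop (a point): Top of the black end stop at the +x end of the bar (26 x 40 mm, 49 mm above the bench, fixed to the board), axes as the board's. The cheeks of the sliding jaw end here when it is fully back.
- block: Hardwood block 50 x 85 x 40 mm, loose, lying on the board between the jaws, 50 mm side along the bar; origin at the centre of its underside (15 mm above the bench). Leave it.
- tape_measure: Tape measure, black and yellow, 38 x 86 x 70 mm, loose bystander; origin under its centre.
- block_plane: Block plane, grey steel, 48 x 160 x 49 mm, loose bystander; origin under its centre.
- glue_bottle: White glue bottle with orange cap, 66 mm across, 180 mm high, loose bystander; origin under its centre.
- screw_jar: Clear jar of screws with red lid, 64 mm across, 86 mm high, loose bystander; origin under its centre.
- pencil: Red carpenter's pencil, 15 x 156 x 8 mm, loose bystander lying beyond the board; origin under its centre.
Not all that is in view belongs to the job. What is shaped like the block but turquoise is not meant.

How it is judged:
By the outcome, as a careful person would: the job done as asked, in the order asked, and still so for the second after the job is handed in, with the robot touching nothing.
It also fails if it takes over 45 s, if anything falls off the work surface, if the arm or the gripper's body presses on something with over 40 N, if the wrist force passes 120 N, or if a joint passes its speed limit or range.

### The arm

A 7-joint arm with a two-finger parallel gripper is mounted at the origin on a cart in front of the work surface, level with it; the furniture and walls round the work are solid. World frame = base frame: x ahead of the robot, y to its left, z up, the work surface at z = 0. Lengths are in m, angles in rad, forces in N, time in s.
With the tool pointing down it reaches from about 0.425 to 0.875 m from the base axis. Payload 4.7 kg.
Tool frame: the origin (TCP) lies at the very end of the fingers, on their centre line; the grasp point (between the pads) lies 19 mm behind it; z points along the fingers, y is the line along which they close (so a half turn about z gives the same grasp; the last joint's range is limited). The gripper opens to 85 mm and grips with 20 to 120 N. Pads are 22 mm wide; open, the fingers measure 114 mm over their backs; the gripper's body (76 mm by 85 mm) begins 54 mm behind the grasp point. The pads swing forward as they close: fully open they stand 13 mm farther back than shut.
Start: joints at [-1.131, 0.321, -0.07, 1.45, 0.023, 1.371, -0.057], TCP at [0.269, 0.592, 0.231] pointing down, gripper open.
Joint ranges: [-2.86, 2.86], [-0.3, 2.09], [-1.38, 1.24], [0.06, 2.45], [-1.56, 4.7], [0.09, 2.05], [-2.69, 2.69]. Speed limits (rad/s): [2.57, 2.57, 3.14, 3.14, 3.14, 3.14, 3.14].

### API

Orientations are given as a 3x3 rotation matrix whose columns are the frame's x, y, z axes.
In Python, from rig import read_state, snapshot, calibration, finish_job gives the robot as it stands.
- The arm moves only by the tool drive_tool, never from a script. Its argument "plan" is a list that holds one entry, the list of rows, each a list of 4 numbers: the shift along the tool's x, y, z in units of 50 mm (1.0 is 50 mm), then the turn about the tool's z in units of 6 degrees (1.0 is 6 degrees). A call has 1 to 12 rows; each row is the pose to reach, as a shift and turn from the pose commanded when the call began, along the tool's axes at that moment; what a row does not reach only later rows make up. A row lasts 1/10 s, in which the tool goes at most 50 mm and 8.59 degrees, less where a joint would pass 70% of its speed; a pose out of reach is approached as far as the arm can. A call with a gripper value outside its range is refused whole. "hand" is the finger opening in mm, from 0 to 85.4, set as the call begins (left out, the last holds). The fingers move at their own pace and stop on an object; "force" is the grip in N (left out, the last holds). Time passes only in rows, so rows that repeat a pose let the fingers close. It gives the time, the measured TCP pose, the force, the opening and the grip force at its end, in the units of the state.
- read_state(): the state, without advancing time (a new reading comes with each control period).
- snapshot(name): name is "scene" or "side" or "wrist"; returns the picture (400x640x3 uint8, red, green, blue); there is no depth.
- calibration(name): a dict with "fx", "fy", "cx", "cy" (pixels), "k1" (the pictures are not rectified: a ray, as slopes to the right and down, at radius r is drawn at 1 + k1 r^2 times it, then the intrinsics apply), "position" and "orientation" of the camera in the world. Camera axes: x right, y up, looking along -z (the intrinsics and any distortion apply to the point x, -y, -z); pixel columns grow to the right and rows downward; lengths in m; the calibration is good to about 2 mm. A picture is of the moment at which its call begins: read the wrist's pose just before it. calibration takes no time and is no camera call; for the wrist camera it gives the pose at the moment of the call.
- finish_job(): hands the job in; it is judged then, once.
The state is a dict: "time": time; "joint_pos": joint angles; "qd": joint speeds; "effort": joint torques, N m; "position": TCP position; "tool_rot": TCP orientation; "wrist_force": force on the tool from outside, world axes, zero at the start; "torque": the same for the moment, N m; "grip_width": finger opening in m; "grip_force": force on a finger pad.
Only numpy, scipy, OpenCV 4.12 (cv2) and the standard library are available. Lean on these libraries where they do the work, as an engineer would, in place of code of your own. Each camera call takes 0.05 s, during which the arm holds its last target. There are 200 camera calls.

## Working session

There is one attempt and no reset: what is moved stays moved. The work goes in short steps, Python scripts to look and compute and a tool call to move; the robot and the scene stay as the last step left them, time stands still between calls to the robot, and variables do not carry over. Pictures are saved under pics/ and viewed, at most 10 in all, crops included, and the job is handed in when it is done.

Besides the shell and the picture viewer there is one more tool, called after "Emit:" as name(argument=value, ...), one argument or row to a line, values as JSON. drive_tool: Moves the arm, as the interface text tells. Its arguments: {"type":"object","properties":{"plan":{"type":"array"},"hand":{"type":"number"},"force":{"type":"number"}},"required":["plan"]}

```bash
mkdir -p pics; cat > h.py <<'E'
import numpy as np, cv2
from rig import read_state, snapshot, calibration, finish_job
def ray(c,u,v):
    K=np.array([[c['fx'],0,c['cx']],[0,c['fy'],c['cy']],[0,0,1.]])
    p=cv2.undistortPoints(np.array([[[u,v]]],float),K,np.array([c['k1'],0,0,0.]))[0,0]
    d=np.array(c['orientation'])@np.array([p[0],-p[1],-1]); return np.array(c['position']),d/np.linalg.norm(d)
def onz(c,u,v,z):
    o,d=ray(c,u,v); return o+d*(z-o[2])/d[2]
def tri(c1,p1,c2,p2):
    o1,d1=ray(c1,*p1);o2,d2=ray(c2,*p2)
    s=np.linalg.lstsq(np.c_[d1,-d2],o2-o1,rcond=None)[0]
    a=o1+d1*s[0];b=o2+d2*s[1]; return (a+b)/2,np.linalg.norm(a-b)
def proj(c,P):
    q=np.array(c['orientation']).T@(np.array(P)-c['position']); x,y=q[0]/-q[2],-q[1]/-q[2]; f=1+c['k1']*(x*x+y*y)
    return c['fx']*x*f+c['cx'],c['fy']*y*f+c['cy']
E
python3 - <<'E'
from h import *
s=read_state(); print(s)
for n in("scene","side"):
    im=snapshot(n); cv2.imwrite(f"pics/{n}0.png",im[:,:,::-1]); print(n,calibration(n))
E
```

```text
{'time': 0.0, 'joint_pos': array([-1.13090049,  0.3218232 , -0.07006665,  1.45169076,  0.02258729,
        1.37082567, -0.05690771]), 'qd': array([ 4.62794708e-04, -6.73432190e-04, -1.64188629e-03, -4.33096219e-05,
       -1.77839675e-03,  1.77512996e-03,  3.71630761e-04]), 'effort': array([-4.73286345e-04, -4.93570340e+01, -3.82662406e-01, -3.14337194e+01,
        1.29528614e-02,  1.13050448e-02, -1.06189702e-05]), 'position': array([0.26830196, 0.59143214, 0.23021533]), 'tool_rot': array([[-9.10711790e-01,  4.13041781e-01, -7.22954764e-04],
       [ 4.13042403e-01,  9.10709972e-01, -1.82225121e-03],
       [-9.42637738e-05, -1.95815664e-03, -9.99998078e-01]]), 'wrist_force': array([-0.00281643, -0.23405089,  0.28164396]), 'torque': array([ 0.04704673, -0.06261594,  0.01581684]), 'grip_force': 0.0, 'grip_width': 0.08510797246185348}
scene {'fx': 364.1842144510448, 'fy': 364.1842144510448, 'cx': 318.62707161797834, 'cy': 195.5266030504616, 'k1': -0.026716022342342962, 'position': array([ 0.00090898, -0.70771019,  0.58035325]), 'orientation': array([[ 0.78886067,  0.30107879, -0.53577085],
       [-0.61436472,  0.40897656, -0.67475489],
       [ 0.01596334,  0.8614463 ,  0.50759771]])}
side {'fx': 518.1192992655875, 'fy': 518.1192992655875, 'cx': 319.9330636963324, 'cy': 189.29017516214105, 'k1': -0.0325988416511513, 'position': array([ 0.3241133 , -1.00488284,  0.9634756 ]), 'orientation': array([[ 0.98199185,  0.11955777, -0.14628037],
       [-0.18870133,  0.65823246, -0.72878107],
       [ 0.00915505,  0.74326037,  0.66893962]])}
```

View pics/scene0.png

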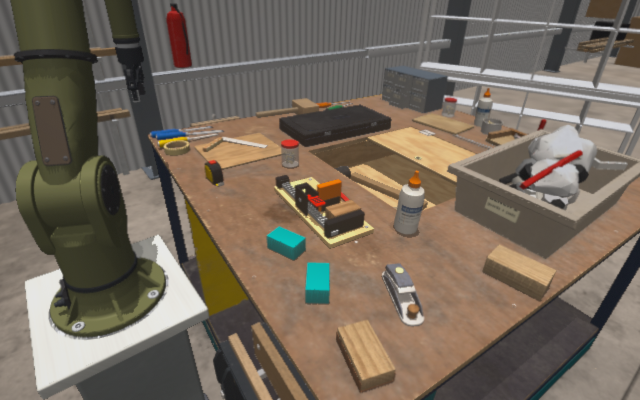

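View pics/side0.png

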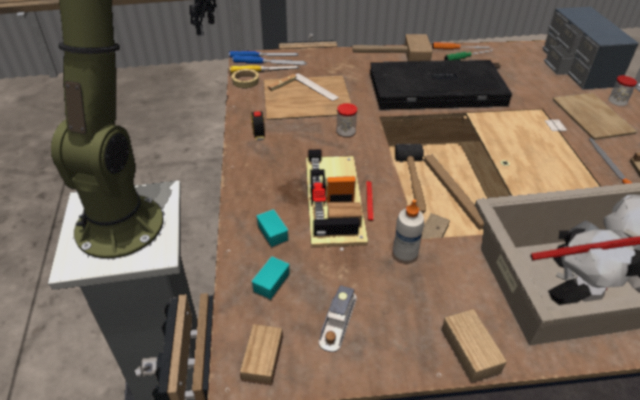

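The clamp is at about scene (325,208) and side (336,200): end stop at the far end (side 315,155), orange head (342,187), red paddle (319,190) and the fixed jaw nearest the camera (337,225). The only red paddle and orange jaw on a bar are here. The turquoise blocks at side (272,227) and (271,277) are decoys, and the wood blocks at (262,352) and (473,343) lie off the clamp. I'll confirm this in one enlarged crop.

```bash
python3 - <<'E'
import cv2,numpy as np
a=cv2.imread('pics/scene0.png')[165:250,265:380];b=cv2.imread('pics/side0.png')[140:255,290:390]
a=cv2.resize(a,None,fx=3.9,fy=3.9,interpolation=2) ; b=cv2.resize(b,None,fx=3.5,fy=3.5,interpolation=2)
o=np.zeros((410,800,3),np.uint8); o[:a.shape[0],:a.shape[1]]=a[:,:449]; o[:b.shape[0],449:449+b.shape[1]]=b
cv2.imwrite('pics/crop0.png',o)
E
```

```text
(no output)
```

View pics/crop0.png

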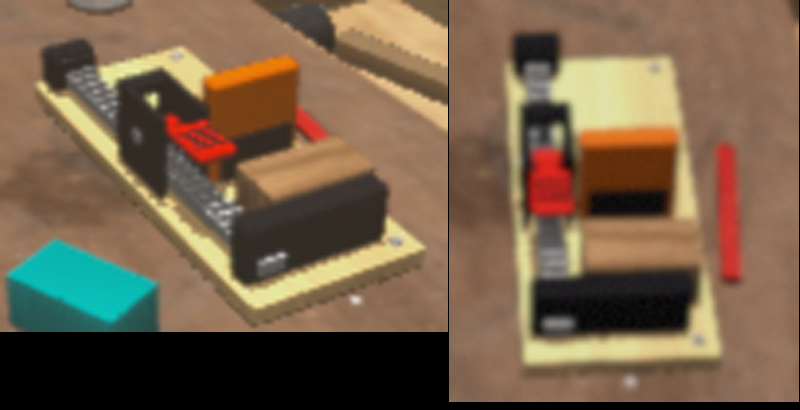

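The crop confirms it. Orange head at side about (342,187), red paddle on the bar side (319,192), block between head and black fixed jaw; the pencil lies beyond the board. Now measuring.

```bash
python3 - <<'E'
from h import *
C={n:calibration(n) for n in('scene','side')}
side=[(306,157.7),(353.7,156.6),(367.4,242),(311.1,243.7)]
sc=[(38/3.9+265,85/3.9+165),(180/3.9+265,47/3.9+165),(424/3.9+265,248/3.9+165),(255/3.9+265,311/3.9+165)]
for p,q in zip(side,sc): print('board',onz(C['side'],*p,.015),onz(C['scene'],*q,.015),tri(C['side'],p,C['scene'],q))
M={}
for n,(x0,x1,y0,y1) in {'scene':(290,345,175,215),'side':(305,362,170,205)}.items():
    im=cv2.imread(f'pics/{n}0.png'); h=cv2.cvtColor(im,cv2.COLOR_BGR2HSV)
    for name,lo,hi in(('orange',(7,190,90),(14,255,255)),('red',(0,190,90),(4,255,255))):
        m=cv2.inRange(h,lo,hi); w=np.zeros_like(m); w[y0:y1,x0:x1]=m[y0:y1,x0:x1]
        k,l,st,ce=cv2.connectedComponentsWithStats(w); i=1+np.argmax(st[1:,4]); print(n,name,st[i],ce[i])
        c=cv2.findContours((l==i).astype(np.uint8),0,2)[0][0]; print(cv2.approxPolyDP(c,1.5,True)[:,0].tolist())
E
```

```text
board [0.51743803 0.17184436 0.015     ] [0.5188912  0.16961876 0.015     ] (array([0.5170694 , 0.16752167, 0.01737187]), np.float64(0.0018029164163715311))
board [0.65659745 0.1520599  0.015     ] [0.65228782 0.15466872 0.015     ] (array([0.65882938, 0.1619535 , 0.00863178]), np.float64(0.0027883493628157474))
board [ 0.60993239 -0.18301702  0.015     ] [ 0.60927702 -0.18002446  0.015     ] (array([ 0.61067669, -0.17976653,  0.01302298]), np.float64(0.0023290720430491096))
board [ 0.47260016 -0.1634533   0.015     ] [ 0.47286026 -0.16407087  0.015     ] (array([ 0.4725082 , -0.16427068,  0.01555661]), np.float64(0.0004858109233583806))
scene orange [318 181  23  19 309] [329.4012945  190.55016181]
[[340, 181], [318, 186], [319, 197], [325, 199], [337, 195], [340, 196]]
scene red [308 194  18  13 111] [315.7027027 200.4954955]
[[308, 194], [308, 199], [316, 206], [324, 204], [325, 202], [317, 196], [312, 197]]
side orange [328 177  27  20 398] [340.5879397  184.87688442]
[[353, 177], [329, 178], [328, 196], [331, 192], [352, 192]]
side red [312 184  14  17 198] [318.27777778 192.66666667]
[[315, 184], [312, 198], [314, 200], [324, 200], [322, 185]]
```

```bash
cat >> h.py <<'E'
X=np.array([.133,.991,0]);X/=np.linalg.norm(X);Y=np.array([-X[1],X[0],0]);O=np.array([.5537,-.0040,0])
loc=lambda P:1000*np.array([(P-O)@X,(P-O)@Y,P[2]])
wor=lambda x,y,z:O+X*x/1000+Y*y/1000+np.array([0,0,z/1000])
E
python3 - <<'E'
from h import *
np.set_printoptions(precision=1,suppress=True)
C={n:calibration(n) for n in('scene','side')}
for n,pts in {'side':[(353.5,176.5),(328.5,177.5)],'scene':[(340,180.5),(317.5,186)]}.items():
    for p in pts: print(n,'head edge z100',loc(onz(C[n],*p,.1)))
for n,p in {'side':(318.3,192.7),'scene':(315.7,200.5)}.items(): print('red',loc(onz(C[n],*p,.077)))
P,e=tri(C['side'],(318.3,192.7),C['scene'],(315.7,200.5));print('red tri',loc(P),e)
P,e=tri(C['side'],(353.5,176.5),C['scene'],(340,180.5));print('head corner tri',loc(P),e)
for n in('side','scene'):
    im=cv2.imread(f'pics/{n}0.png'); c=C[n]
    for y in(-45,-30,-15):  # sample brightness along x at z=100 => find top-face front edge
        print(n,y,[(x,im[int(round(v)),int(round(u))].tolist()) for x in range(-70,10,6) for u,v in [proj(c,wor(x,y,100))]])
E
```

```text
side head edge z100 [-20.1 -56.4 100. ]
side head edge z100 [-21.1   8.  100. ]
scene head edge z100 [-27.9 -57.6 100. ]
scene head edge z100 [-25.1  13.7 100. ]
red [-52.3  35.6  77. ]
red [-55.9  36.7  77. ]
red tri [-52.4  35.3  75.7] 0.0020947854972965803
head corner tri [-26.8 -56.4 102.3] 0.005407466888074157
side -45 [(-70, [12, 45, 96]), (-64, [12, 46, 98]), (-58, [12, 47, 100]), (-52, [10, 46, 99]), (-46, [15, 47, 101]), (-40, [13, 55, 119]), (-34, [30, 100, 203]), (-28, [31, 113, 221]), (-22, [54, 128, 223]), (-16, [90, 155, 220]), (-10, [142, 205, 225]), (-4, [143, 207, 225]), (2, [145, 208, 225]), (8, [144, 207, 225])]
side -30 [(-70, [13, 47, 99]), (-64, [11, 46, 98]), (-58, [5, 45, 97]), (-52, [12, 45, 99]), (-46, [7, 46, 101]), (-40, [11, 58, 123]), (-34, [30, 103, 207]), (-28, [34, 117, 223]), (-22, [61, 132, 222]), (-16, [101, 163, 219]), (-10, [147, 211, 225]), (-4, [149, 213, 226]), (2, [150, 214, 225]), (8, [150, 215, 226])]
side -15 [(-70, [13, 46, 99]), (-64, [8, 45, 98]), (-58, [14, 48, 100]), (-52, [10, 46, 100]), (-46, [12, 46, 100]), (-40, [17, 61, 130]), (-
[... 447 characters left out ...]
[91, 117, 152]), (2, [89, 115, 151]), (8, [90, 116, 151])]
scene -30 [(-70, [32, 68, 119]), (-64, [21, 63, 118]), (-58, [20, 64, 118]), (-52, [20, 64, 118]), (-46, [20, 64, 118]), (-40, [20, 65, 124]), (-34, [10, 88, 181]), (-28, [10, 117, 231]), (-22, [10, 125, 233]), (-16, [51, 117, 197]), (-10, [86, 113, 150]), (-4, [92, 117, 151]), (2, [91, 117, 151]), (8, [91, 118, 153])]
scene -15 [(-70, [21, 64, 118]), (-64, [22, 65, 119]), (-58, [22, 64, 119]), (-52, [20, 64, 118]), (-46, [22, 63, 118]), (-40, [19, 68, 129]), (-34, [10, 98, 205]), (-28, [10, 121, 233]), (-22, [10, 125, 232]), (-16, [58, 118, 195]), (-10, [92, 119, 153]), (-4, [96, 122, 154]), (2, [92, 117, 151]), (8, [93, 118, 152])]
```

Emit:
drive_tool(
  plan=[
    [[-0.4,-0.4,0,-0.2],[-1.0,-0.9,0,-0.5],[-1.7,-1.6,0,-0.8],[-2.4,-2.3,0,-1.1],[-3.1,-2.9,0,-1.4],[-3.8,-3.5,0,-1.7],[-4.5,-4.2,0,-2.0],[-5.2,-4.8,0,-2.3],[-5.9,-5.5,0,-2.5],[-6.5,-6.0,0,-2.7],[-6.9,-6.4,0,-2.8],[-7,-6.6,0,-2.8]],
  ],
  hand=0,
  force=30,
)

```text
time: 1.3
position: [0.4519, 0.1434, 0.2311]
tool_rot: [[-0.991, 0.137, 0.0], [0.137, 0.991, -0.001], [-0.0, -0.001, -1.0]]
wrist_force: [-0.3, 0.6, 0.2]
grip_width: -0.0
grip_force: 0.0
```

Emit:
drive_tool(
  plan=[
    [[-0.3,-0.5,0,0],[-0.8,-1.2,0,0],[-1.3,-2.0,0,0],[-1.7,-2.7,0,0],[-1.9,-3.1,0,0],[-2.0,-3.2,0,0],[-2.0,-3.2,0,0]],
  ],
)

```text
time: 2.0
position: [0.5289, -0.0241, 0.231]
tool_rot: [[-0.991, 0.132, -0.001], [0.132, 0.991, 0.001], [0.001, 0.0, -1.0]]
wrist_force: [0.1, 0.2, 0.1]
grip_width: 0.0
grip_force: 0.0
```

```bash
python3 - <<'E'
from h import *
np.set_printoptions(precision=4,suppress=True)
s=read_state(); c=calibration('wrist'); im=snapshot('wrist'); cv2.imwrite('pics/w1.png',im[:,:,::-1])
np.save('pics/w1.npy',c,allow_pickle=True); print(s['position'],s['tool_rot'],c)
E
```

```text
[ 0.5289 -0.0241  0.231 ] [[-0.9912  0.1323 -0.0007]
 [ 0.1323  0.9912  0.0005]
 [ 0.0007  0.0004 -1.    ]] {'fx': 276.57044234166983, 'fy': 276.57044234166983, 'cx': 318.8512241396871, 'cy': 201.71631698030194, 'k1': 0.0007084355664952315, 'position': array([ 0.4633, -0.0151,  0.3741]), 'orientation': array([[ 0.1327, -0.9574, -0.2563],
       [ 0.9912,  0.1282,  0.0342],
       [ 0.0001, -0.2586,  0.966 ]])}
```

View pics/w1.png

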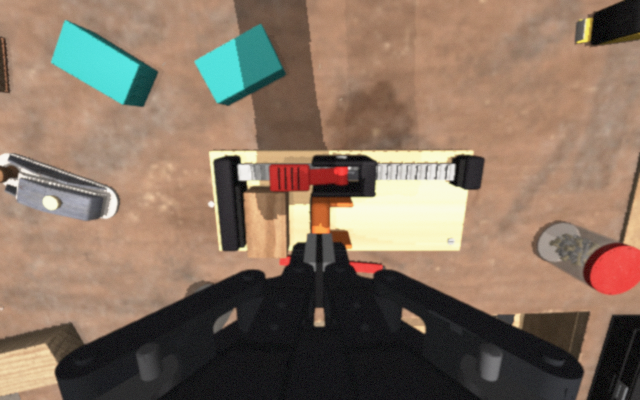

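The wrist view shows the board upright in the image. Red paddle about (270–311, 164–191), orange front edge about column 311, end stop (456–483, 157–188), block (245–285, 192–257).

```bash
python3 - <<'E'
from h import *
np.set_printoptions(precision=1,suppress=True)
c=np.load('pics/w1.npy',allow_pickle=True).item(); S=calibration('side')
for n,p,z in [('board TL',(210,151),.015),('TR',(473,151),.015),('BR',(461,250.5),.015),('BL',(219,251),.015),('stop TL',(455,157),.049),('stop TR',(483,157),.049),('head front',(311,215),.1),('fixed face',(243,210),.06),('block r',(286,225),.055)]: print(n,loc(onz(c,*p,z)))
h=cv2.cvtColor(cv2.imread('pics/w1.png'),cv2.COLOR_BGR2HSV); m=cv2.inRange(h,(0,190,70),(4,255,255))|cv2.inRange(h,(176,190,70),(180,255,255)); m[:150]=0;m[200:]=0;m[:,:250]=0;m[:,370:]=0
print('red cols',[(x,int((m[:,x]>0).sum())) for x in range(262,365,3)]); 
for u,v in((270,165),(270,190),(311,165),(311,190)): print('pad',loc(onz(c,u,v,.078)))
P,e=tri(c,(270,190),S,(324,200)); print('tri pad near corner',loc(P),e*1000)
P,e=tri(c,(270,165),S,(313,200)); print('tri pad near corner2',loc(P),e*1000)
print([ (x,cv2.imread('pics/w1.png')[217,x].tolist()) for x in range(290,336,4)])
for q in((-61,35,78),(-37,-30,80)): print(q,wor(*q))
for n,p in(('bottle base side',(405,258)),('jar',(346,133)),('tape',(260,136))): print(n,onz(S,*p,0)*1000)
E
```

```text
board TL [-162.4   59.2   15. ]
TR [174.5  59.2  15. ]
BR [177.5 -79.2  15. ]
BL [-163.8  -80.1   15. ]
stop TL [135.8  55.1  49. ]
stop TR [168.4  55.1  49. ]
head front [-31.1   0.4 100. ]
fixed face [-112.8   -6.2   60. ]
block r [-63.1 -26.8  55. ]
red cols [(262, 0), (265, 0), (268, 0), (271, 20), (274, 22), (277, 16), (280, 16), (283, 22), (286, 10), (289, 19), (292, 2), (295, 23), (298, 2), (301, 22), (304, 20), (307, 23), (310, 14), (313, 14), (316, 15), (319, 15), (322, 14), (325, 14), (328, 13), (331, 15), (334, 15), (337, 18), (340, 12), (343, 14), (346, 15), (349, 0), (352, 0), (355, 0), (358, 0), (361, 0), (364, 0)]
pad [-75.3  49.5  78. ]
pad [-76.5  22.1  78. ]
pad [-31.4  49.5  78. ]
pad [-31.6  22.1  78. ]
tri pad near corner [-77.2  22.   74.6] 1.3274334654621123
tri pad near corner2 [-75.9  49.6  74.5] 1.1850969979264359
[(290, [179, 234, 248]), (294, [199, 247, 251]), (298, [202, 248, 251]), (302, [201, 248, 251]), (306, [200, 247, 251]), (310, [85, 119, 137]), (314, [47, 93, 185]), (318, [47, 101, 198]), (322, [53, 103, 199]), (326, [42, 92, 187]), (330, [161, 221, 232]), (334, [204, 249, 251])]
(-61, 35, 78) [ 0.5 -0.1  0.1]
(-37, -30, 80) [ 0.6 -0.   0.1]
bottle base side [ 691.2 -237.3    0. ]
jar [666.3 291.6   0. ]
tape [397.  323.7   0. ]
```

```bash
python3 - <<'E'
from h import *
np.set_printoptions(precision=4,suppress=True)
s=read_state(); c=calibration('wrist'); im=snapshot('wrist')[:,:,::-1].copy()
print(s['position'],s['qd'],c['position'],read_state()['position'])
a=cv2.imread('pics/w1.png')
for r in(160,): print([x for x in range(150,560) if abs(int(im[r,x,1])-int(im[r,x-2,1]))>40],[x for x in range(150,560) if abs(int(a[r,x,1])-int(a[r,x-2,1]))>40])
# corners from side view, finer: brightness across board near/far edges
S=calibration('side'); b=cv2.imread('pics/side0.png')
for x0 in(-170,170): print([(x,b[int(round(v)),int(round(u))].tolist()) for x in range(x0-18,x0+19,4) for u,v in [proj(S,wor(x,-65,15))]])
E
```

```text
[ 0.5287 -0.0229  0.2309] [-0.0147 -0.0092 -0.019   0.0062 -0.0004  0.0022  0.0009] [ 0.4631 -0.0141  0.3741] [ 0.5286 -0.0224  0.231 ]
[209, 210, 212, 213, 214, 215, 239, 240, 241, 256, 257, 311, 312, 313, 371, 372, 373, 374, 375, 447, 448, 450, 451, 452, 453, 483, 484] [210, 211, 213, 214, 215, 216, 240, 241, 242, 257, 258, 312, 313, 314, 373, 374, 375, 376, 377, 447, 448, 449, 451, 452, 453, 454, 484, 485, 486]
[(-188, [81, 102, 134]), (-184, [74, 96, 125]), (-180, [65, 85, 109]), (-176, [58, 80, 101]), (-172, [60, 87, 105]), (-168, [87, 125, 144]), (-164, [139, 198, 219]), (-160, [140, 194, 214]), (-156, [137, 173, 187]), (-152, [138, 157, 166])]
[(152, [138, 179, 193]), (156, [147, 174, 185]), (160, [147, 172, 183]), (164, [150, 182, 194]), (168, [138, 181, 197]), (172, [114, 154, 174]), (176, [94, 122, 147]), (180, [87, 108, 136]), (184, [87, 108, 137]), (188, [87, 108, 137])]
```

Emit:
drive_tool(
  plan=[
    [[0.1,-0.3,0.0,0],[0.25,-0.77,0.3,0],[0.25,-0.77,0.9,0],[0.25,-0.77,1.5,0],[0.25,-0.77,2.0,0],[0.25,-0.77,2.3,0],[0.25,-0.77,2.5,0],[0.25,-0.77,2.6,0],[0.25,-0.77,2.6,0],[0.25,-0.77,2.6,0]],
  ],
)

```text
time: 3.1
position: [0.512, -0.0614, 0.1022]
tool_rot: [[-0.991, 0.132, 0.001], [0.132, 0.991, 0.0], [-0.001, 0.0, -1.0]]
wrist_force: [-0.7, -0.0, 0.0]
grip_width: 0.0002
grip_force: 0.0
```

```bash
python3 - <<'E'
from h import *
s=read_state();print(loc(s['position']),s['qd'].round(3)); im=snapshot('wrist');cv2.imwrite('pics/w2.png',im[:,:,::-1])
E
```

```text
[-62.44566457  33.68803879 102.15605148] [-0.    -0.004  0.001 -0.005 -0.002  0.001  0.   ]
```

View pics/w2.png

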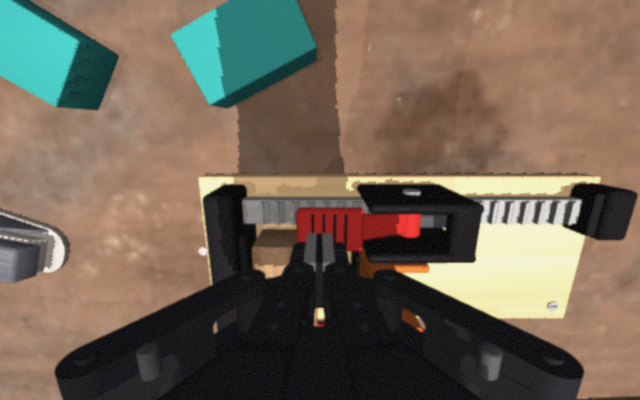

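The tip stands over the paddle (paddle columns 297–362, fingers 305–335). Pressing gently.

Emit:
drive_tool(
  plan=[
    [[0,0,0.2,0],[0,0,0.4,0],[0,0,0.46,0],[0,0,0.52,0],[0,0,0.58,0],[0,0,0.64,0],[0,0,0.68,0],[0,0,0.68,0]],
  ],
)

```text
time: 3.95
position: [0.5115, -0.0616, 0.0671]
tool_rot: [[-0.991, 0.132, 0.0], [0.132, 0.991, -0.0], [-0.0, -0.0, -1.0]]
wrist_force: [-0.9, -0.8, 2.6]
grip_width: 0.0004
grip_force: 0.9
```

Emit:
drive_tool(
  plan=[
    [[0,0,0.04,0],[0,0,0.08,0],[0,0,0.12,0],[0,0,0.12,0]],
  ],
)

```text
time: 4.35
position: [0.5116, -0.0614, 0.0611]
tool_rot: [[-0.991, 0.132, 0.0], [0.132, 0.991, -0.0], [-0.0, -0.0, -1.0]]
wrist_force: [-0.8, -2.2, 1.9]
grip_width: -0.0001
grip_force: 1.2
```

Emit:
drive_tool(
  plan=[
    [[0,0,0.03,0],[0,0,0.06,0],[0,0,0.09,0],[0,0,0.09,0]],
  ],
)

```text
time: 4.75
position: [0.5119, -0.0614, 0.0578]
tool_rot: [[-0.991, 0.132, 0.001], [0.132, 0.991, 0.001], [-0.0, 0.001, -1.0]]
wrist_force: [-5.2, -2.7, 11.0]
grip_width: -0.0004
grip_force: 5.5
```

Emit:
drive_tool(
  plan=[
    [[0,0,0.03,0],[0,0,0.05,0],[0,0,0.05,0],[0,0,0.05,0]],
  ],
)

```text
time: 5.15
position: [0.5122, -0.0613, 0.057]
tool_rot: [[-0.991, 0.132, 0.001], [0.132, 0.991, 0.002], [-0.001, 0.002, -1.0]]
wrist_force: [-8.3, -1.8, 23.6]
grip_width: -0.0003
grip_force: 11.3
```

Emit:
drive_tool(
  plan=[
    [[0,0,-0.2,0],[0,0,-0.6,0],[0,0,-1.0,0],[-0.4,0,-1.1,0],[-0.9,0,-1.1,0],[-1.25,0,-1.1,0],[-1.28,0,-0.9,0],[-1.28,0,-0.6,0],[-1.28,0,-0.4,0],[-1.28,0,-0.32,0],[-1.28,0,-0.32,0]],
  ],
)

```text
time: 6.25
position: [0.5736, -0.0697, 0.0691]
tool_rot: [[-0.991, 0.132, -0.002], [0.132, 0.991, 0.0], [0.002, 0.0, -1.0]]
wrist_force: [-0.3, 0.6, 1.1]
grip_width: 0.0001
grip_force: 0.0
```

```bash
python3 - <<'E'
from h import *
s=read_state();print(loc(s['position']),s['wrist_force'].round(1)); a=snapshot('wrist')[140:340,180:620,::-1];b=snapshot('side')[130:260,280:400,::-1];d=snapshot('scene')[165:250,265:380,::-1]
o=np.zeros((590,800,3),np.uint8); o[:200,:440]=a; b=cv2.resize(b,None,fx=3,fy=3);o[200:590,:360]=b; d=cv2.resize(d,None,fx=3.8,fy=3.8); o[200:200+d.shape[0],362:362+d.shape[1]]=d; cv2.imwrite('pics/c3.png',o)
E
```

```text
[-62.47716576 -28.43735764  69.12887475] [-0.3  0.6  1.1]
```

View pics/c3.png

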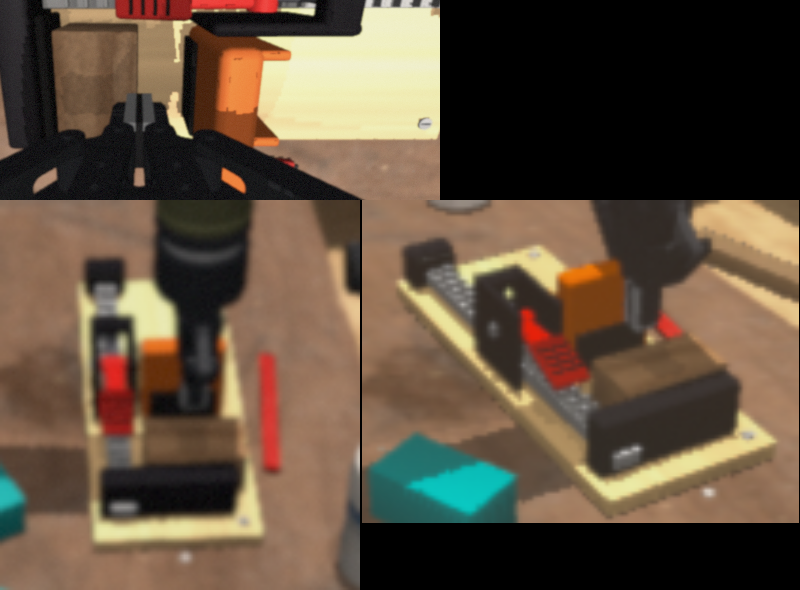

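The paddle is now clearly tilted down. The fingertips stand above the block's edge, just ahead of the head's front face. Pushing along board +x (tool +y).

Emit:
drive_tool(
  plan=[
    [[0,0.06,-0.1,0],[0,0.14,-0.12,0],[0,0.22,-0.12,0],[0,0.3,-0.12,0],[0,0.38,-0.12,0],[0,0.5,-0.12,0],[0,0.64,-0.12,0],[0,0.78,-0.12,0],[0,0.92,-0.12,0],[0,1.06,-0.12,0],[0,1.16,-0.12,0],[0,1.2,-0.12,0]],
  ],
)

```text
time: 7.6
position: [0.5829, -0.0092, 0.0763]
tool_rot: [[-0.991, 0.131, -0.0], [0.131, 0.991, 0.001], [0.0, 0.001, -1.0]]
wrist_force: [-1.3, -1.4, 1.0]
grip_width: 0.0001
grip_force: 1.6
```

Emit:
drive_tool(
  plan=[
    [[0,0.1,0,0],[0,0.22,0,0],[0,0.34,0,0],[0,0.46,0,0],[0,0.58,0,0],[0,0.7,0,0],[0,0.8,0,0],[0,0.9,0,0],[0,0.98,0,0],[0,1.04,0,0],[0,1.08,0,0],[0,1.08,0,0]],
  ],
)

```text
time: 8.8
position: [0.59, 0.0439, 0.0763]
tool_rot: [[-0.991, 0.132, 0.0], [0.132, 0.991, 0.001], [0.0, 0.001, -1.0]]
wrist_force: [-2.5, -1.2, -0.2]
grip_width: -0.0001
grip_force: 0.7
```

Emit:
drive_tool(
  plan=[
    [[0,0.04,0,0],[0,0.08,0,0],[0,0.12,0,0],[0,0.16,0,0],[0,0.2,0,0],[0,0.2,0,0]],
  ],
)

```text
time: 9.4
position: [0.5909, 0.0512, 0.0763]
tool_rot: [[-0.991, 0.133, -0.001], [0.133, 0.991, -0.002], [0.001, -0.002, -1.0]]
wrist_force: [-3.3, -6.2, 1.8]
grip_width: 0.0002
grip_force: 3.3
```

Emit:
drive_tool(
  plan=[
    [[0,0.04,0,0],[0,0.08,0,0],[0,0.08,0,0],[0,0.08,0,0]],
  ],
)

```text
time: 9.8
position: [0.5908, 0.0513, 0.0763]
tool_rot: [[-0.991, 0.136, -0.002], [0.136, 0.991, -0.006], [0.002, -0.006, -1.0]]
wrist_force: [-5.0, -12.1, 4.6]
grip_width: -0.0001
grip_force: 6.5
```

The jaw no longer moves while the force climbs, so it is at the stop. Backing off and rising clear.

Emit:
drive_tool(
  plan=[
    [[0,-0.15,0,0],[0,-0.4,0,0],[0,-0.6,-0.2,0],[0,-0.7,-0.7,0],[0,-0.7,-1.4,0],[0,-0.7,-2.1,0],[0,-0.7,-2.8,0],[0,-0.7,-3.3,0],[0,-0.7,-3.5,0],[0,-0.7,-3.5,0],[0,-0.7,-3.5,0]],
  ],
)

```text
time: 10.9
position: [0.5866, 0.0224, 0.2502]
tool_rot: [[-0.991, 0.132, -0.001], [0.132, 0.991, 0.0], [0.001, -0.0, -1.0]]
wrist_force: [0.7, -0.1, -0.8]
grip_width: -0.0005
grip_force: 0.0
```

```bash
python3 - <<'E'
from h import *
s=read_state();print(loc(s['position']),s['wrist_force'].round(1)); a=snapshot('wrist')[120:320,150:590,::-1];b=snapshot('side')[130:260,280:400,::-1];d=snapshot('scene')[165:250,265:380,::-1]
o=np.zeros((590,800,3),np.uint8); o[:200,:440]=a; b=cv2.resize(b,None,fx=3,fy=3);o[200:590,:360]=b; d=cv2.resize(d,None,fx=3.8,fy=3.8); o[200:200+d.shape[0],362:362+d.shape[1]]=d; cv2.imwrite('pics/c4.png',o)
E
```

```text
[ 30.51891215 -29.11807756 250.19504961] [ 0.7 -0.1 -0.8]
```

View pics/c4.png

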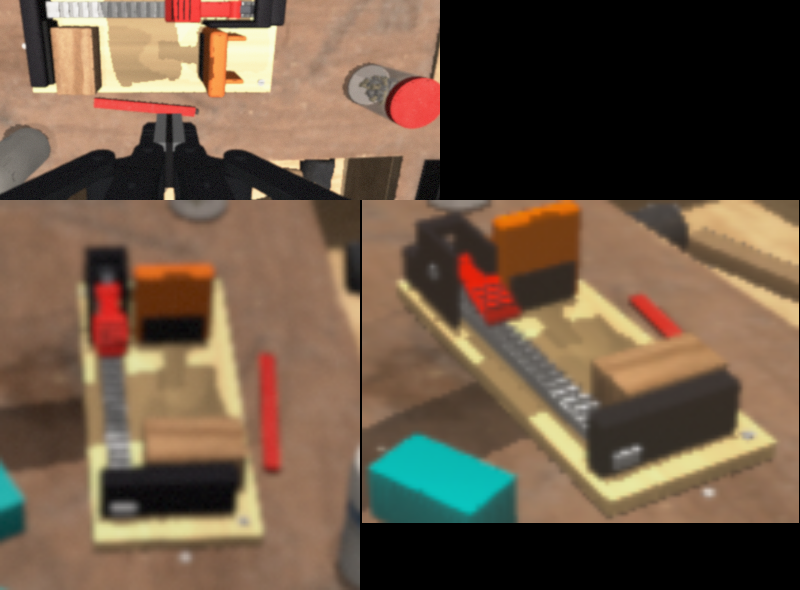

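The jaw's cheeks are at the end stop, the paddle is down, and the block and pencil have not moved. The hand is clear at z = 0.25.

```bash
python3 -c "from rig import finish_job; print(finish_job())"
```

```text
the job is handed in; nothing more can be done
None
```

The clamp is open and the job is handed in: I pressed the paddle down to its stop, then pushed the jaw back to the end stop; the block did not move, and the hand finished clear at about 11 s.

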